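# Load the slide holder under the stage clip

## Robot

A 6-joint arm with a two-finger parallel gripper is mounted at the origin on the work surface. World frame = base frame: x ahead of the robot, y to its left, z up, the work surface at z = 0. Lengths are in m, angles in degrees, forces in N, time in s.
With the tool pointing down it reaches from about 0.375 to 0.925 m from the base axis. Payload 5.7 kg.
Tool frame: the origin (TCP) lies at the very end of the fingers, on their centre line; the grasp point (between the pads) lies 19 mm behind it (hold_point_z is the z of the grasp point in the tool frame, in m); z points along the fingers, y is the direction in which the jaws open and shut (so a half turn about z gives the same grasp; the last joint's range is limited). The gripper opens to 88 mm and grips with 3 to 60 N. Pads are 20 mm wide; open, the fingers measure 115 mm over their backs; the gripper's body (75 mm by 178 mm) begins 61 mm behind the grasp point.
Start: joints at [-70.651, 20.558, 86.54, -0, 72.909, -6.595], TCP at [0.262, -0.54, 0.187] pointing down, gripper open.
Joint ranges: [-170.27, 170.27], [-57.76, 135], [12.27, 136.19], [-55.21, 235.2], [11.17, 155.16], [-170.74, 170.74]. Speed limits (degrees/s): [136.94, 136.94, 180, 180, 180, 180].

## Interface

Orientations are given as a 3x3 rotation matrix whose columns are the frame's x, y, z axes.
In Python, from plant import * gives the robot as it stands.
- The arm moves only by the shell command python3 -m creep 'ROWS' [FORCE]. ROWS is JSON, a list of rows, each a list of 5 numbers: the closure, from 0 (fully open) to 1 (shut), then the shift along the tool's x, y, z in cm, then the turn about the tool's z in degrees. A call has 1 to 10 rows; each row shifts and turns the pose as measured when the row begins, along the tool's axes as they then stand; what a row does not reach is not made up. A row lasts 1/12 s, in which the tool goes at most 41.7 mm and 7.16 degrees, less where a joint would pass 70% of its speed; a pose out of reach is approached as far as the arm can. A call with a gripper value outside its range is refused whole. The fingers move at their own pace and stop on an object; FORCE is the grip in N (left out, the last holds). Time passes only in rows, so rows that do not move let the fingers close. It gives the time, the measured TCP pose, the force and the opening at its end, in the units of the state.
- get_obs(): the state, without advancing time (a new reading comes with each control period).
- snapshot(name): name is "side" or "top" or "wrist"; returns a dict with "image" (400x640x3 uint8, blue, green, red), "K" (3x3 intrinsics, pixels), "distortion" ([k1, k2, p1, p2, k3] as OpenCV has them; the pictures are not rectified), "world_from_camera" (4x4, takes a point from camera to world coordinates). Camera axes: x right, y down, z forward; pixel columns grow to the right and rows downward; lengths in m; the calibration is good to about 2 mm. A picture is of the moment at which its call begins. There is no depth.
- hand_in(): hands the job in, once; it reports no verdict.
The state is a dict: "time_s": time; "q": joint angles; "qvel": joint speeds; "tau": joint torques, N m; "tool_pos": TCP position; "orientation": TCP orientation; "wrist_force": force on the tool from outside, world axes, zero at the start; "wrist_torque": the same for the moment, N m; "finger_gap": opening from 0.0 (shut) to 1.0 (fully open).
Only numpy, scipy, OpenCV 4.12 (cv2) and the standard library are available. Lean on these libraries where they do the work, as an engineer would, in place of code of your own. Each camera call takes 0.05 s, during which the arm holds its last target.

## Task

Press the thumb bar of the stage's spring clip down with one fingertip and, while it holds the clip open, push the slide holder along its lane with the other fingertip until it is fully home against the end stop. Then back off and let the clip spring down onto the holder, and finish with the hand clear. Only push and press: do not lift, carry or tip the holder, and leave the jar, the beaker and the screwdriver where they are.

Things in the scene. Friction and masses are not known exactly. Their poses are not given: they have to be found in the camera images.
- stage: Fixed loading stage: grey base plate, dark steel deck 25 mm above the bench. x = push direction along the lane (to the end stop), y to its left, z up. Origin on the bench below the holder's home centre; plate x -180 to +65, y -107 to +53 mm. Lane between two rails 3 mm high, inner faces at y +/-21.5, x -160 to +40 mm. The clip is hinged along the lane's right (-y) side.
- home (a point): Point on the deck (25 mm above the bench) at stage x = y = 0, with the stage's axes: the holder's origin lies here when it is fully home.
- stop (a point): Middle of the foot of the end stop's face (stage x +35 mm, on the deck): an aluminium bar across the lane, 10 mm high, that the holder's leading edge meets when home.
- holder: Loose flat slide holder, aluminium with a glass slide let into its top, 70 (x) x 40 (y) x 12 (z) mm, about 90 g. Origin at the centre of its underside. At the start it lies on the deck in the lane, its x nearly along the lane, 48 to 75 mm short of home, leading edge still in front of the clip's jaw.
- clip (a joint): Angle (rad) of the sprung steel rocker clip: 0 sprung shut with no holder, 0.14 jaw resting on the holder, 0.35 thumb bar pressed fully down (limit). The jaw clears the holder above about 0.17: hold it above 0.2, best near 0.3, while pushing. The spring always drives it to 0; pressing at clip_bar takes about 4.5 N to start, 8 N fully down.
- clip_hinge (a point): Point on the clip's hinge line, which runs parallel to stage x at stage y -36 mm, 33 mm above the bench, fixed. The hinge rod is 8 mm thick, from stage x -147 to +38 mm.
- clip_bar (a point): Point on top of the clip's thumb bar, moving with it: stage x -85 mm, 28 mm out (-y) from the hinge. Ribbed steel plate, stage x -150 to -20 mm, to 59 mm out from the hinge. Shut it slopes 0.33 rad up outward (outer edge 49 mm above the bench). At 0.33 it is level, top 31 mm above the bench: a finger sliding along it has its twin, beside it at that height, behind the holder (top 37 mm).
- clip_jaw (a point): Middle of the lower near edge of the clip's jaw, moving with it. Steel block over the lane, stage x -5 to +25 mm, y 0 to +16 mm, on a flat arm from the hinge; shut, its underside is 7 mm above the deck and blocks the lane; all of it stays under 45 mm above the deck when open. The home holder sticks out 30 mm in front of it.
- sample_jar: Bystander: loose amber sample jar, white cap, 42 mm across, 68 mm tall, origin under its centre.
- beaker: Bystander: loose clear beaker, 52 mm across, 65 mm tall, origin under its centre.
- screwdriver: Bystander: loose small screwdriver with a black handle, 160 mm long, lying along its x, handle to -x.
Things that resemble listed ones, but are neither listed nor needed, are in the scene too. There is more than one size of the holder; the one meant has the size given above.

How it is judged:
By the outcome, as a careful person would: the job done as asked, in the order asked, and still so for the second after the job is handed in, with the robot touching nothing.
It also fails if it takes over 45 s, if anything falls off the work surface, if the arm or the gripper's body presses on something with over 40 N, if the wrist force passes 120 N, or if a joint passes its speed limit or range.

## Working session

There is one attempt and no reset: what is moved stays moved. The work goes in short steps, Python scripts to look and compute and a shell command to move; the robot and the scene stay as the last step left them, time stands still between calls to the robot, and variables do not carry over. Pictures are saved under pics/ and viewed, and the job is handed in when it is done.

```bash
ls; mkdir -p pics; python3 - <<'E'
from plant import *
import cv2
o=get_obs()
for k in o: print(k,o[k])
for n in ["side","top","wrist"]:
    s=snapshot(n); cv2.imwrite(f"pics/{n}0.png",s["image"]); print(n,s["K"],s["distortion"],s["world_from_camera"])
E
```

```text
pics
time_s 0.0
q [-7.06510403e+01  2.05987966e+01  8.65984220e+01  1.43287175e-03
  7.29103957e+01 -6.59282332e+00]
qvel [ 0.05160421  0.06991357  0.00822105 -0.08430802 -0.00098546 -0.01167863]
tau [-5.75257873e-04 -5.15375054e+01 -2.70726675e+01  6.74026483e-02
  3.48656508e-02 -1.40946913e-04]
tool_pos [ 0.26223892 -0.53880484  0.18640449]
orientation [[ 8.99242298e-01  4.37450489e-01 -5.99740487e-04]
 [ 4.37450835e-01 -8.99240568e-01  1.78005802e-03]
 [ 2.39376276e-04 -1.86306044e-03 -9.99998236e-01]]
wrist_force [-0.06657056  0.13005812 -0.20033089]
wrist_torque [-0.00748166 -0.02220708  0.0016072 ]
finger_gap 1.0003328123706996
side [[447.59368054   0.         319.07084661]
 [  0.         447.59368054 188.97479197]
 [  0.           0.           1.        ]] [-0.04666931  0.          0.          0.          0.        ] [[-0.96972048 -0.18430797  0.16022722  0.51293055]
 [-0.24420244  0.73907794 -0.62779692  0.5871364 ]
 [-0.00271243 -0.6479154  -0.76170747  0.64218618]
 [ 0.          0.          0.          1.        ]]
top [[398.63460477   0.         311.24501718]
 [  0.         398.63460477 202.26942981]
 [  0.           0.           1.        ]] [-0.08171557  0.          0.          0.          0.        ] [[ 0.00216524 -0.99276247  0.1200749   0.53926976]
 [-0.99994338 -0.00340051 -0.01008356  0.11307692]
 [ 0.0104189  -0.12004627 -0.99271362  0.75893042]
 [ 0.          0.          0.          1.        ]]
wrist [[350.19276241   0.         315.32207334]
 [  0.         350.19276241 202.47287199]
 [  0.           0.           1.        ]] [0.00476422 0.         0.         0.         0.        ] [[ 0.4363865  -0.85863983 -0.26889489  0.33571252]
 [-0.89975831 -0.41689058 -0.12898543 -0.50384687]
 [-0.00134772  0.29822791 -0.95449374  0.38532862]
 [ 0.          0.          0.          1.        ]]
```

View pics/side0.png

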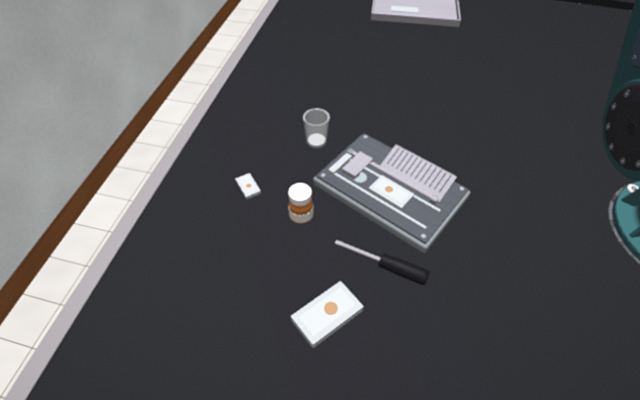

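View pics/top0.png

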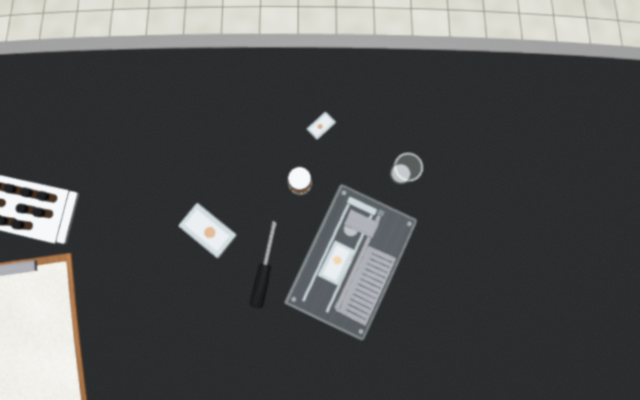

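View pics/wrist0.png

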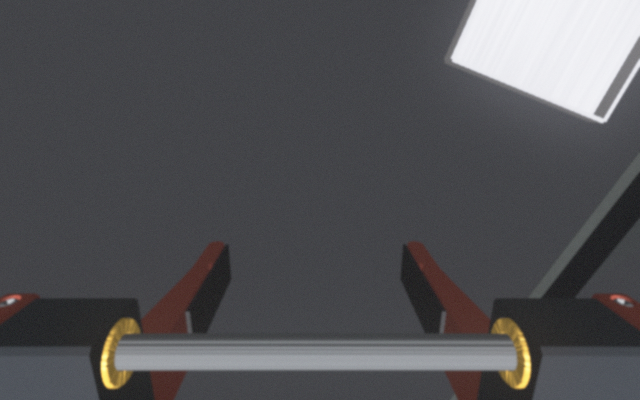

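```bash
cat > h.py <<'E'
from plant import *
import cv2, numpy as np
def cast(s,uv,z):
    p=cv2.undistortPoints(np.array(uv,float).reshape(-1,1,2),np.array(s["K"]),np.array(s["distortion"])).reshape(-1,2)
    T=np.array(s["world_from_camera"]); d=np.c_[p,np.ones(len(p))]@T[:3,:3].T; c=T[:3,3]
    z=np.broadcast_to(z,(len(p),)); return c+d*((z-c[2])/d[:,2])[:,None]
def proj(s,P):
    T=np.linalg.inv(np.array(s["world_from_camera"])); 
    return cv2.projectPoints(np.array(P,float).reshape(-1,1,3),cv2.Rodrigues(T[:3,:3])[0],T[:3,3],np.array(s["K"]),np.array(s["distortion"]))[0].reshape(-1,2)
E
python3 - <<'E'
from h import *
import pickle
t=snapshot("top"); s=snapshot("side"); pickle.dump((t,s),open("ts.pkl","wb"))
c=t["image"][175:350,275:430]; cv2.imwrite("pics/topc.png",cv2.resize(c,None,fx=3.4,fy=3.4,interpolation=cv2.INTER_CUBIC))
c=s["image"][125:255,305:480]; cv2.imwrite("pics/sidec.png",cv2.resize(c,None,fx=4.4,fy=4.4,interpolation=cv2.INTER_CUBIC))
E
```

```text
(no output)
```

View pics/topc.png

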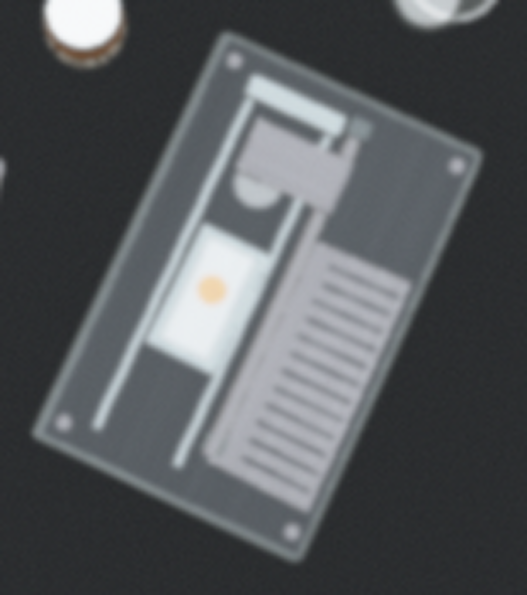

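View pics/sidec.png

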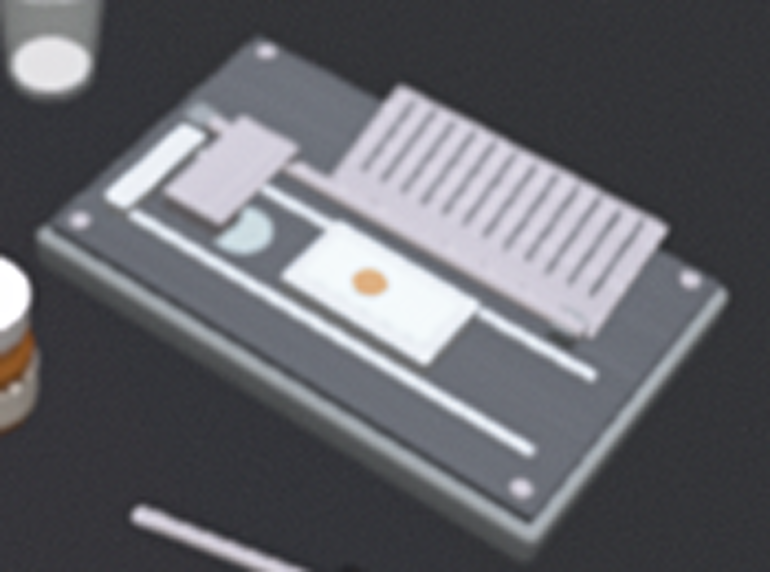

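```bash
cat > /tmp/a.py <<'E'
from h import *
import pickle
t,s=pickle.load(open("ts.pkl","rb"))
A=np.array([[65,53],[65,-107],[-180,-107],[-180,53]])/1000
def fit(A,B):
    a=A-A.mean(0); b=B-B.mean(0); U,S,V=np.linalg.svd(a.T@b); R=(U@V).T
    return R,B.mean(0)-R@A.mean(0)
tc=np.array([[225,33],[482,155],[300,562],[35,435]])/3.4+[275,175]
sc=np.array([[40,235],[258,40],[728,292],[530,530]])/4.4+[305,125]
for n,c,uv in(("t",t,tc),("s",s,sc)):
    B=cast(c,uv,0.025)[:,:2]; R,o=fit(A,B)
    print(n,np.degrees(np.arctan2(R[1,0],R[0,0])),o,"resid mm",np.round((B-(A@R.T+o))*1000,1).tolist(), [round(np.linalg.norm(B[i]-B[i-1])*1000) for i in range(4)])
    H={"t":(np.array([[207,225],[272,252],[212,377],[147,342]])/3.4+[275,175]),"s":np.array([[280,275],[332,225],[478,310],[430,365]])/4.4+[305,125]}[n]
    print("holder stage mm",np.round((cast(c,H,0.037)[:,:2]-o)@R*1000,1).tolist())
    J={"t":[(300,177.5)],"s":[(315,203)]}
    ext={"t":np.array([[411,283],[308,513],[320,240],[205,450],[345,120],[247,90]])/3.4+[275,175],"s":np.array([[400,85],[668,228],[330,178],[590,335]])/4.4+[305,125]}[n]
    print("bar corners",np.round((cast(c,ext,[.049,.049,.033,.033,.035,.035][:len(ext)])[:,:2]-o)@R*1000,1).tolist())
j=[(c,uv) for c,uv in((t,(299,181)),(s,(300,190)))]
E
python3 /tmp/a.py
```

```text
t -25.304563688796794 [0.58301281 0.03046826] resid mm [[-3.2, -0.8], [-1.7, 3.3], [3.2, 0.7], [1.6, -3.2]] [240, 156, 239, 156]
holder stage mm [[-37.5, 16.1], [-35.7, -21.2], [-108.6, -20.1], [-106.8, 18.6]]
bar corners [[-19.9, -92.6], [-149.8, -93.0], [-18.7, -42.2], [-144.8, -33.3], [45.5, -27.5], [37.5, 27.2]]
s -25.351085728725828 [0.58060497 0.03550256] resid mm [[-4.1, 0.3], [-2.7, 4.3], [3.4, 1.8], [3.3, -6.4]] [235, 156, 238, 153]
holder stage mm [[-34.8, 14.7], [-35.6, -21.2], [-106.6, -20.5], [-106.9, 15.3]]
bar corners [[-17.4, -97.8], [-147.5, -97.0], [-18.0, -46.2], [-146.8, -41.0]]
```

```bash
cat >> /tmp/a.py <<'E'
print("---")
th=np.radians(-25.3);R=np.array([[np.cos(th),-np.sin(th)],[np.sin(th),np.cos(th)]])
o=np.array([.582,.032])
rt=np.array([[250,95],[97,430],[330,135],[178,467],[247,90],[343,130],[208,225],[65,424],[292,531],[456,166],[234,62]])/3.4+[275,175]
rs=np.array([[135,213],[532,452],[265,188],[595,375],[125,205],[205,130],[245,232],[521,487],[689,278],[267,50],[80,220]])/4.4+[305,125]
z=[.028,.028,.028,.028,.035,.035,.025,.025,.025,.025,.025]
for c,uv in((t,rt),(s,rs)): print(np.round((cast(c,uv,z)[:,:2]-o)@R*1000,1).tolist())
E
python3 /tmp/a.py | sed -n '/---/,$p'
```

```text
---
[[38.4, 23.3], [-158.8, 21.4], [37.3, -25.2], [-157.9, -25.7], [39.1, 26.2], [41.7, -29.7], [-35.1, 14.0], [-163.6, 38.0], [-162.9, -95.2], [52.0, -95.1], [51.6, 38.7]]
[[33.7, 21.1], [-159.9, 22.2], [-0.3, -25.4], [-160.1, -25.9], [35.9, 25.3], [36.4, -31.3], [-7.1, -1.9], [-164.3, 36.8], [-164.4, -97.8], [50.8, -98.9], [50.8, 36.8]]
```

```bash
python3 -m creep '[[0.2,0,0,0,6.4],[0.2,0,0,0,6.4],[0.2,0,0,0,6.4],[0.3,0,0,0,6.4],[0.3,0,0,0,6.4],[0.335,0,0,0,6.4],[0.335,0,0,0,6.4],[0.335,0,0,0,6.4],[0.335,0,0,0,0]]' 20
cat > st.py <<'E'
from h import *
th=np.radians(-25.3);R=np.array([[np.cos(th),-np.sin(th)],[np.sin(th),np.cos(th)]]);o=np.array([.582,.0298])
def st():
    b=get_obs(); p=(np.array(b["tool_pos"][:2])-o)@R*1000; O=np.array(b["orientation"])
    print("t",round(b["time_s"],2),"stage mm",p.round(1),"z",round(b["tool_pos"][2]*1000,1),"yaw",np.degrees(np.arctan2(O[1,0],O[0,0])).round(2),"tilt",O[:,2].round(4),"F",np.round(b["wrist_force"],1),"gap",round(b["finger_gap"]*88,1))
    return b,p
if __name__=="__main__": st()
E
python3 st.py
```

```text
time_s: 1.0
tool_pos: [0.2619, -0.5379, 0.1853]
orientation: [[0.885, -0.465, -0.001], [-0.465, -0.885, 0.004], [-0.003, -0.003, -1.0]]
wrist_force: [-0.4, 1.1, -0.0]
finger_gap: 0.663
t 1.0 stage mm [ -46.8 -650. ] z 185.3 yaw -27.73 tilt [-0.0014  0.0039 -1.    ] F [-0.4  1.1 -0. ] gap 58.3
```

```bash
python3 -m creep '[[0.335,-0.5,-2,0,-2.4],[0.335,-0.5,-3.8,0,0],[0.335,-0.5,-3.8,0,0],[0.335,-0.5,-3.8,0,0],[0.335,-0.5,-3.8,0,0],[0.335,-0.5,-3.8,0,0],[0.335,-0.5,-3.8,0,0],[0.335,-0.5,-3.8,0,0],[0.335,-0.5,-3.8,0,0],[0.335,-0.5,-3.8,0,0]]' ; python3 st.py
```

```text
time_s: 1.83
tool_pos: [0.3681, -0.1832, 0.1843]
orientation: [[0.916, -0.402, 0.001], [-0.402, -0.916, -0.003], [0.002, 0.002, -1.0]]
wrist_force: [0.5, -0.1, 0.3]
finger_gap: 0.666
t 1.83 stage mm [-102.4 -284. ] z 184.3 yaw -23.69 tilt [ 0.0011 -0.0028 -1.    ] F [ 0.5 -0.1  0.3] gap 58.6
```

```bash
python3 -m creep '[[0.335,-0.4,-3.5,0,1],[0.335,-0.4,-3.5,0,0],[0.335,-0.4,-3.5,0,0],[0.335,-0.4,-3.5,0,0],[0.335,-0.4,-3.5,0,0],[0.335,-0.4,-3,0,0],[0.335,-0.2,-2,0,0],[0.335,0,-1,0,0],[0.335,0,0,0,0]]' ; python3 st.py
```

```text
time_s: 2.58
tool_pos: [0.442, 0.0614, 0.1857]
orientation: [[0.925, -0.38, 0.007], [-0.38, -0.925, -0.001], [0.007, -0.002, -1.0]]
wrist_force: [-1.4, -1.0, 0.3]
finger_gap: 0.667
t 2.58 stage mm [-140.1  -31.2] z 185.7 yaw -22.31 tilt [ 0.0072 -0.0013 -1.    ] F [-1.4 -1.   0.3] gap 58.7
```

```bash
python3 -m creep '[[0.335,0,0,0,0],[0.335,0.8,0.4,2,3],[0.335,0,0,2,0],[0.335,0,0,2,0],[0.335,0,0,0,0],[0.335,0,0,0,0]]' ; python3 - <<'E'
from st import *
st()
for n in ["wrist","top"]:
    s=snapshot(n); cv2.imwrite(f"pics/{n}1.png",s["image"])
E
```

```text
time_s: 3.08
tool_pos: [0.449, 0.0507, 0.1255]
orientation: [[0.907, -0.42, 0.01], [-0.42, -0.907, -0.003], [0.011, -0.001, -1.0]]
wrist_force: [0.1, -0.7, -0.3]
finger_gap: 0.663
t 3.08 stage mm [-129.1  -37.9] z 125.5 yaw -24.84 tilt [ 0.0104 -0.0032 -0.9999] F [ 0.1 -0.7 -0.3] gap 58.4
```

View pics/wrist1.png

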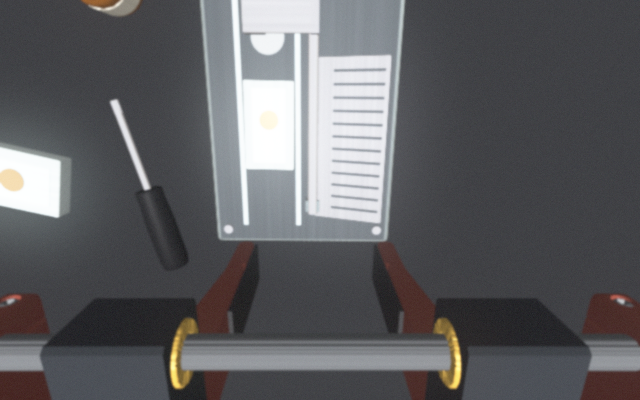

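View pics/top1.png

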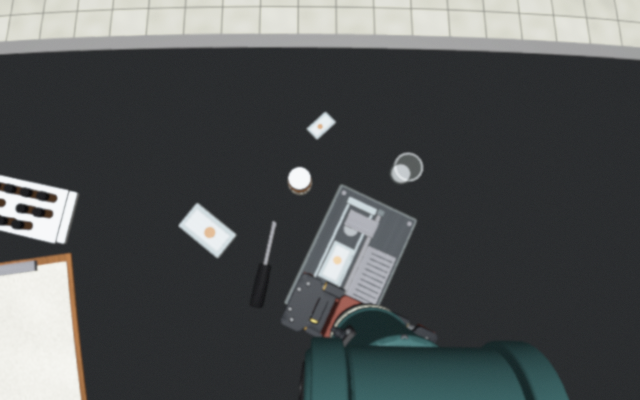

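Look-alikes in the top view: the large white slide card (207,230), the small card (321,125) and the holder in the lane (337,262). The earlier close crop shows the last one lying between the rails at about 71 x 38 mm, so that is the one. Next I check it in the wrist view, where the holder's corners are at (244,80) to (294,170).

```bash
python3 - <<'E'
from st import *
s=snapshot("wrist")
uv=[[244,80],[294,80],[294,170],[244,170],[244,224],[298,224],[228,229],[376,230],[380,222],[391,56]]
z=[.037]*4+[.028]*2+[.025]*2+[.049]*2
print(np.round((cast(s,uv,z)[:,:2]-o)@R*1000,1).tolist())
g=s["image"][60:240,200:400]; cv2.imwrite("pics/w1c.png",cv2.resize(g,None,fx=3.3,fy=3.3,interpolation=cv2.INTER_CUBIC))
st()
E
```

```text
[[-36.5, 18.0], [-36.3, -21.0], [-107.5, -20.2], [-107.8, 21.7], [-159.2, 26.1], [-158.9, -22.7], [-165.3, 41.7], [-165.3, -94.1], [-148.9, -92.6], [-19.8, -93.0]]
t 3.23 stage mm [-128.5  -37.1] z 126.5 yaw -24.86 tilt [ 0.0128 -0.0031 -0.9999] F [-1.  -0.1 -0.5] gap 58.5
```

View pics/w1c.png

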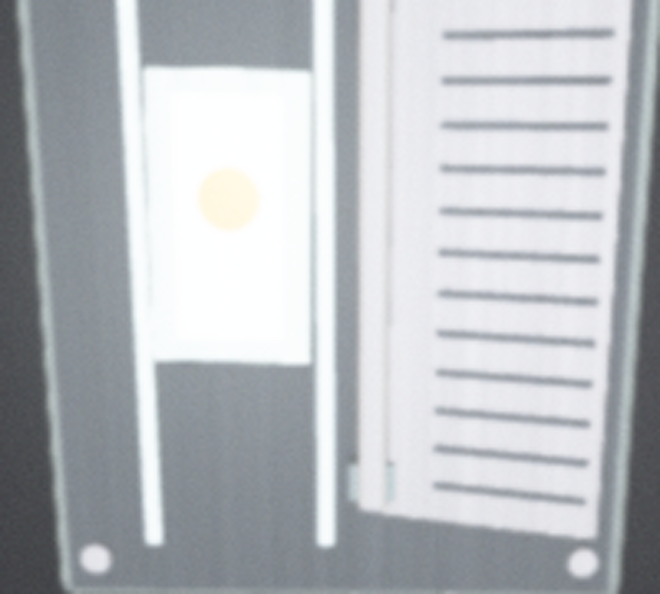

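```bash
python3 -m creep '[[0.335,-0.2,-0.1,2,0.5],[0.335,0,0,2,0],[0.335,0,0,2,0],[0.335,0,0,1,0],[0.335,0,0,0,0],[0.335,0,0,0,0]]' ; python3 st.py
```

```text
time_s: 3.73
tool_pos: [0.4577, 0.0516, 0.0619]
orientation: [[0.904, -0.428, 0.029], [-0.428, -0.904, -0.004], [0.028, -0.009, -1.0]]
wrist_force: [-0.2, 0.2, -0.1]
finger_gap: 0.667
t 3.73 stage mm [-121.7  -33.4] z 61.9 yaw -25.33 tilt [ 0.0293 -0.0037 -0.9996] F [-0.2  0.2 -0.1] gap 58.7
```

```bash
python3 -m creep '[[0.335,-0.5,0.1,0,0],[0.335,-0.4,0.1,0.3,0],[0.335,0,0,0.3,0],[0.335,0,0,0,0],[0.335,0,0,0,0]]' ; python3 st.py
```

```text
time_s: 4.15
tool_pos: [0.451, 0.0538, 0.0591]
orientation: [[0.904, -0.427, 0.037], [-0.427, -0.904, -0.004], [0.035, -0.012, -0.999]]
wrist_force: [0.4, -0.5, -0.0]
finger_gap: 0.665
t 4.15 stage mm [-128.6  -34.3] z 59.1 yaw -25.3 tilt [ 0.0365 -0.004  -0.9993] F [ 0.4 -0.5 -0. ] gap 58.5
```

```bash
python3 -m creep '[[0.335,0,0,0,0],[0.335,0,0,0,0],[0.335,0,0,0,0]]' ; python3 st.py; python3 -m creep '[[0.335,-0.3,0.1,0.5,0],[0.335,0,0,0.5,0]]'; python3 st.py
```

```text
time_s: 4.4
tool_pos: [0.4516, 0.0538, 0.0597]
orientation: [[0.904, -0.427, 0.038], [-0.427, -0.904, -0.004], [0.036, -0.012, -0.999]]
wrist_force: [-0.5, -0.7, -0.3]
finger_gap: 0.666
t 4.4 stage mm [-128.2  -34. ] z 59.7 yaw -25.29 tilt [ 0.0377 -0.0041 -0.9993] F [-0.5 -0.7 -0.3] gap 58.7
time_s: 4.57
tool_pos: [0.4497, 0.0541, 0.0499]
orientation: [[0.903, -0.427, 0.04], [-0.427, -0.904, -0.004], [0.038, -0.013, -0.999]]
wrist_force: [-0.2, 0.1, 0.3]
finger_gap: 0.666
t 4.57 stage mm [-130.   -34.5] z 49.9 yaw -25.29 tilt [ 0.04   -0.0041 -0.9992] F [-0.2  0.1  0.3] gap 58.6
```

```bash
python3 -m creep '[[0.335,-0.1,0,0.4,0],[0.335,0,0,0.4,0],[0.335,0,0,0.4,0],[0.335,0,0,0.3,0]]'; python3 st.py
```

```text
time_s: 4.9
tool_pos: [0.4485, 0.0545, 0.0323]
orientation: [[0.904, -0.427, 0.038], [-0.427, -0.904, -0.004], [0.036, -0.013, -0.999]]
wrist_force: [0.2, -0.5, -0.2]
finger_gap: 0.662
t 4.9 stage mm [-131.3  -34.7] z 32.3 yaw -25.3 tilt [ 0.0383 -0.0041 -0.9993] F [ 0.2 -0.5 -0.2] gap 58.2
```

```bash
python3 - <<'E'
from st import *
b,_=st()
for n,bx in (("wrist",(60,400,150,500)),("side",(110,260,300,500))):
    s=snapshot(n); c=s["image"][bx[0]:bx[1],bx[2]:bx[3]]; f=2 if n=="wrist" else 4
    cv2.imwrite(f"pics/{n}2.png",cv2.resize(c,None,fx=f,fy=f,interpolation=cv2.INTER_CUBIC)[:600,:800])
print(b["wrist_torque"])
st()
E
```

```text
t 4.9 stage mm [-131.3  -34.7] z 32.3 yaw -25.3 tilt [ 0.0383 -0.0041 -0.9993] F [ 0.2 -0.5 -0.2] gap 58.2
[ 0.08395269 -0.01991024  0.01768888]
t 5.0 stage mm [-131.5  -34.8] z 32.2 yaw -25.3 tilt [ 0.0376 -0.0041 -0.9993] F [-0.8 -0.4  1.1] gap 58.4
```

View pics/wrist2.png

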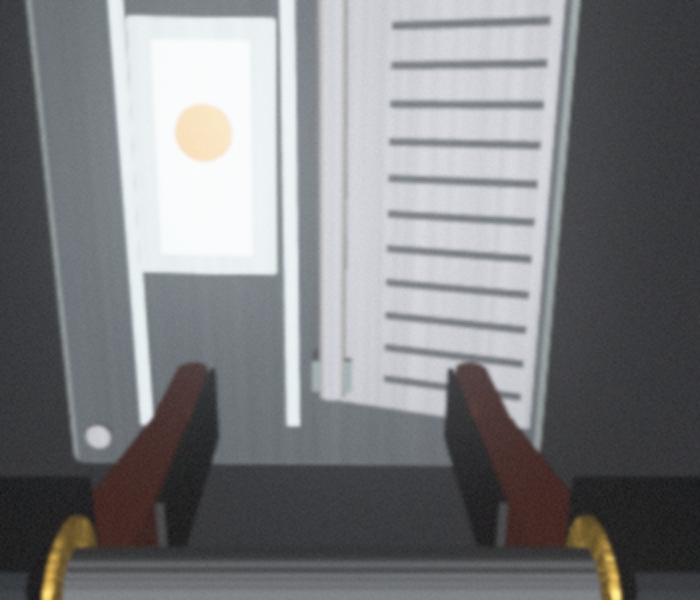

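View pics/side2.png

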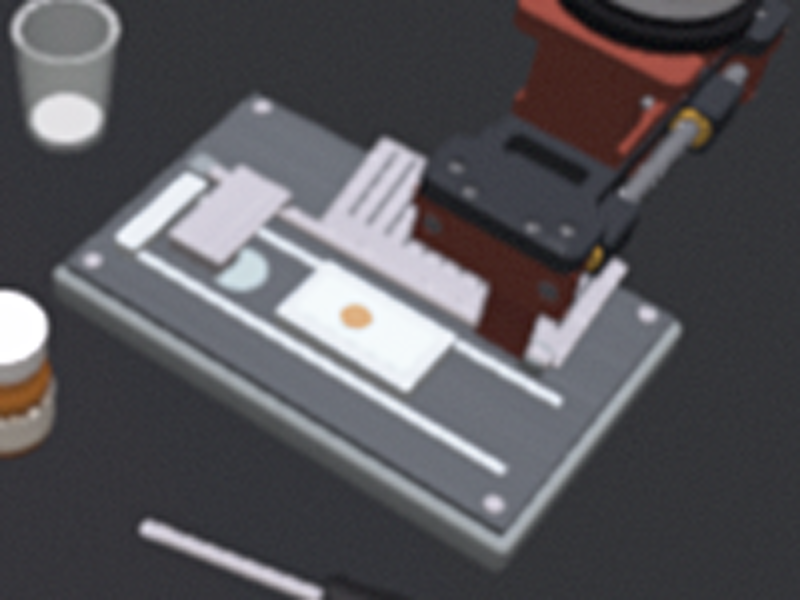

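```bash
python3 - <<'E'
from st import *
b,p=st(); O=np.array(b["orientation"]);P=np.array(b["tool_pos"])
pts=[]
for y in(-.0361,.0361):
  for yy in (-.0068,.0068):
    for x in(-.01,.01): pts.append(P+O@[x,y+yy,0])
print("stage",np.round([np.r_[(q[:2]-o)@R,q[2]]*1000 for q in np.array(pts)],0).tolist())
for n in("side","wrist"): print(n,proj(snapshot(n),pts).round(0).tolist())
E
```

```text
t 5.0 stage mm [-131.5  -34.8] z 32.2 yaw -25.3 tilt [ 0.0376 -0.0041 -0.9993] F [-0.8 -0.4  1.1] gap 58.4
stage [[-142.0, 8.0, 32.0], [-122.0, 8.0, 33.0], [-142.0, -6.0, 32.0], [-122.0, -6.0, 33.0], [-141.0, -64.0, 31.0], [-122.0, -64.0, 32.0], [-141.0, -78.0, 31.0], [-122.0, -78.0, 32.0]]
side [[421.0, 214.0], [412.0, 208.0], [426.0, 210.0], [416.0, 204.0], [442.0, 190.0], [433.0, 184.0], [446.0, 185.0], [436.0, 180.0]]
wrist [[245.0, 249.0], [243.0, 218.0], [267.0, 249.0], [266.0, 218.0], [361.0, 249.0], [363.0, 218.0], [383.0, 249.0], [385.0, 218.0]]
```

```bash
python3 - <<'E'
from st import *
s=snapshot("side"); c=s["image"][150:225,380:480]; cv2.imwrite("pics/side3.png",cv2.resize(c,None,fx=8,fy=8,interpolation=cv2.INTER_CUBIC))
s=snapshot("top"); c=s["image"][225:345,280:400]; cv2.imwrite("pics/top3.png",cv2.resize(c,None,fx=5,fy=5,interpolation=cv2.INTER_CUBIC))
E
```

```text
(no output)
```

View pics/side3.png

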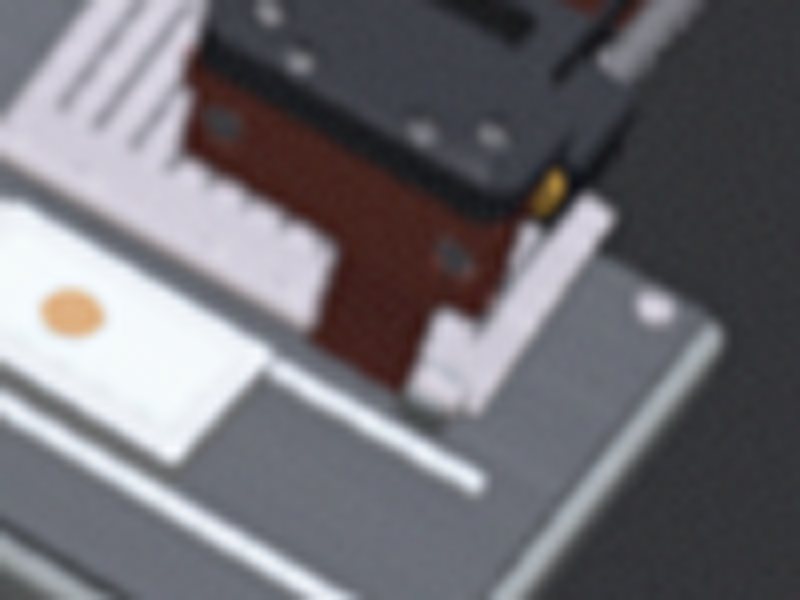

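View pics/top3.png

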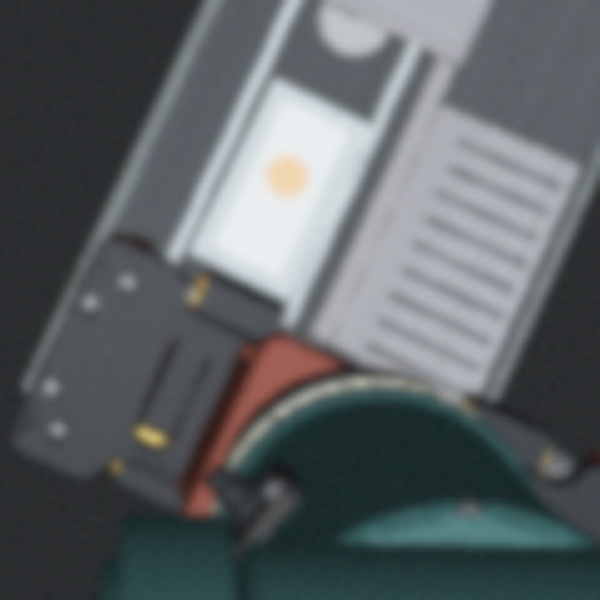

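```bash
python3 - <<'E'
from st import *
s=snapshot("side")
for z in (.032,.04,.05,.055,.06,.065):
    print(z,np.round((cast(s,[[419.4,191.2],[430.6,199.4]],z)[:,:2]-o)@R*1000,1).tolist())
b,_=st(); print(np.round(b["q"],2))
w=snapshot("wrist")["world_from_camera"]; T=np.eye(4);T[:3,:3]=b["orientation"];T[:3,3]=b["tool_pos"]; print((np.linalg.inv(T)@w).round(4))
E
```

```text
0.032 [[-111.6, -34.9], [-136.7, -31.1]]
0.04 [[-114.0, -28.2], [-138.9, -24.5]]
0.05 [[-117.1, -19.8], [-141.5, -16.2]]
0.055 [[-118.7, -15.7], [-142.9, -12.0]]
0.06 [[-120.2, -11.5], [-144.2, -7.9]]
0.065 [[-121.8, -7.3], [-145.6, -3.8]]
t 5.25 stage mm [-130.7  -34.5] z 33.2 yaw -25.3 tilt [ 0.0396 -0.0041 -0.9992] F [ 0.4 -0.4  0.8] gap 58.4
[ -1.68  20.21 115.92  -0.25  41.59 113.79]
[[-1.200e-03 -9.546e-01 -2.980e-01  8.200e-02]
 [ 1.000e+00 -1.300e-03  2.000e-04  8.000e-04]
 [-6.000e-04 -2.980e-01  9.546e-01 -1.988e-01]
 [ 0.000e+00  0.000e+00  0.000e+00  1.000e+00]]
```

The visible fingertips don't match the reported TCP. In both the side view (tip corners at (419,191) and (431,199)) and the wrist view (tips at row 243), they end about 38 mm short of it. There is also no contact force at TCP z = 32, where the bar should already resist. I'll go down in small steps and watch the force.

```bash
python3 -c "
import plant;print([k for k in dir(plant) if not k.startswith('__')]); print(getattr(plant,'hold_point_z',None))"; python3 -m creep '[[0.335,0,0,0.5,0],[0.335,0,0,0.5,0],[0.335,0,0,0.5,0]]'; python3 st.py
```

```text
['Unreachable', 'get_obs', 'hand_in', 'hold_point_z', 'snapshot']
-0.0187
time_s: 5.55
tool_pos: [0.4512, 0.0544, 0.0185]
orientation: [[0.903, -0.427, 0.043], [-0.427, -0.904, -0.004], [0.041, -0.015, -0.999]]
wrist_force: [-0.1, 0.1, 0.3]
finger_gap: 0.666
t 5.55 stage mm [-128.7  -33.6] z 18.5 yaw -25.3 tilt [ 0.0433 -0.0042 -0.9991] F [-0.1  0.1  0.3] gap 58.6
```

```bash
python3 -m creep '[[0.335,-0.2,0,0.4,0],[0.335,0,0,0.4,0]]'; python3 st.py;  python3 -m creep '[[0.335,-0.1,0,0.3,0],[0.335,0,0,0.3,0]]'; python3 st.py
```

```text
time_s: 5.72
tool_pos: [0.4494, 0.0553, 0.0092]
orientation: [[0.903, -0.427, 0.043], [-0.427, -0.904, -0.004], [0.04, -0.014, -0.999]]
wrist_force: [-0.2, 0.8, 0.5]
finger_gap: 0.664
t 5.72 stage mm [-130.7  -33.6] z 9.2 yaw -25.31 tilt [ 0.0427 -0.0042 -0.9991] F [-0.2  0.8  0.5] gap 58.4
time_s: 5.88
tool_pos: [0.4491, 0.0553, 0.0023]
orientation: [[0.904, -0.426, 0.043], [-0.426, -0.905, -0.005], [0.041, -0.014, -0.999]]
wrist_force: [-1.0, -2.7, 6.0]
finger_gap: 0.664
t 5.88 stage mm [-131.1  -33.7] z 2.3 yaw -25.26 tilt [ 0.043  -0.0049 -0.9991] F [-1.  -2.7  6. ] gap 58.5
```

```bash
python3 -m creep '[[0.335,0,0,0.3,0],[0.335,0,0,0.3,0]]'; python3 st.py;  python3 -m creep '[[0.335,0,0,0.3,0]]'; python3 - <<'E'
from st import *
st()
s=snapshot("side"); c=s["image"][130:230,330:480]; cv2.imwrite("pics/side4.png",cv2.resize(c,None,fx=5,fy=5,interpolation=cv2.INTER_CUBIC))
s=snapshot("wrist"); c=s["image"][0:300,150:500]; cv2.imwrite("pics/wrist4.png",cv2.resize(c,None,fx=2,fy=2,interpolation=cv2.INTER_CUBIC))
E
```

```text
time_s: 6.05
tool_pos: [0.4489, 0.055, -0.0041]
orientation: [[0.904, -0.426, 0.042], [-0.426, -0.905, -0.006], [0.041, -0.013, -0.999]]
wrist_force: [-0.6, 0.3, 8.1]
finger_gap: 0.665
t 6.05 stage mm [-131.1  -34.1] z -4.1 yaw -25.22 tilt [ 0.0422 -0.0055 -0.9991] F [-0.6  0.3  8.1] gap 58.5
time_s: 6.13
tool_pos: [0.4491, 0.055, -0.0065]
orientation: [[0.904, -0.426, 0.042], [-0.426, -0.905, -0.006], [0.041, -0.013, -0.999]]
wrist_force: [-8.0, 1.9, 50.5]
finger_gap: 0.664
t 6.13 stage mm [-130.9  -34.1] z -6.5 yaw -25.22 tilt [ 0.0422 -0.0057 -0.9991] F [-8.   1.9 50.5] gap 58.5
```

View pics/side4.png

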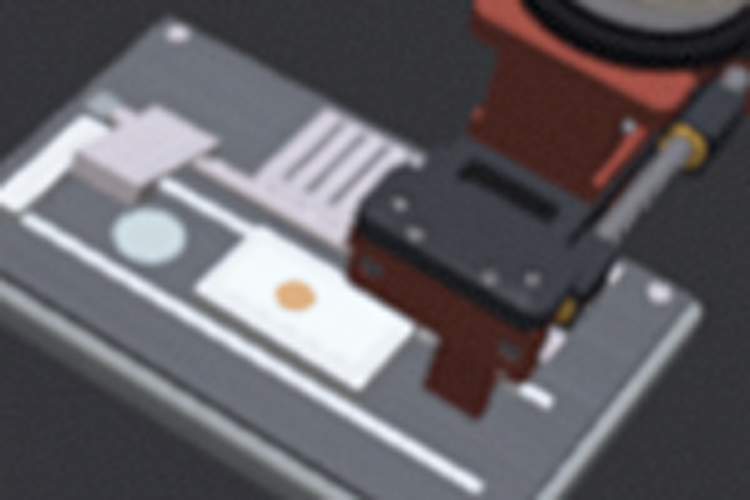

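View pics/wrist4.png

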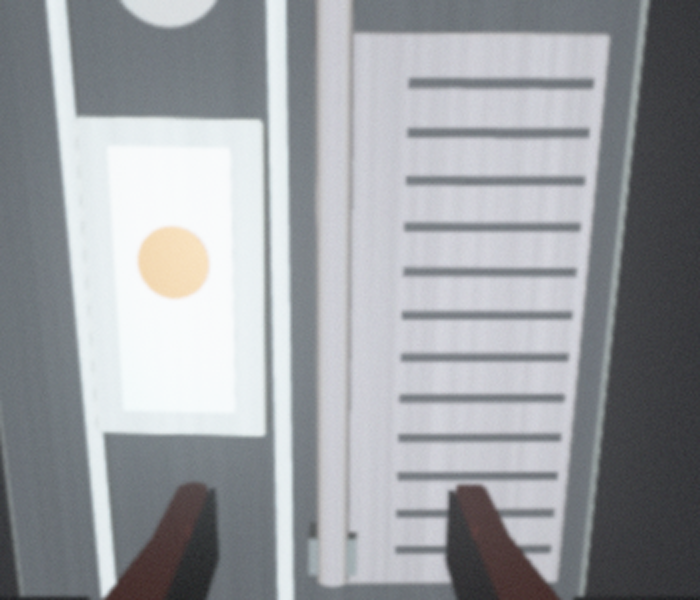

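```bash
python3 -m creep '[[0.335,0,0,-0.15,0]]'; python3 st.py
```

```text
time_s: 6.32
tool_pos: [0.4489, 0.055, -0.0036]
orientation: [[0.904, -0.426, 0.043], [-0.426, -0.905, -0.006], [0.041, -0.013, -0.999]]
wrist_force: [-1.6, -1.1, 6.3]
finger_gap: 0.665
t 6.32 stage mm [-131.1  -34.1] z -3.6 yaw -25.22 tilt [ 0.0425 -0.0058 -0.9991] F [-1.6 -1.1  6.3] gap 58.5
```

```bash
python3 -m creep '[[0.335,0.4,0,0.02,0],[0.335,0.4,0,0.02,0],[0.335,0.4,0,0.02,0]]'; python3 st.py
```

```text
time_s: 6.57
tool_pos: [0.453, 0.0516, -0.0037]
orientation: [[0.903, -0.427, 0.032], [-0.428, -0.904, -0.003], [0.031, -0.011, -0.999]]
wrist_force: [-4.4, 2.5, 5.9]
finger_gap: 0.664
t 6.57 stage mm [-125.9  -35.5] z -3.7 yaw -25.32 tilt [ 0.0324 -0.0034 -0.9995] F [-4.4  2.5  5.9] gap 58.4
```

```bash
python3 -m creep '[[0.335,0.6,-0.03,0.02,0],[0.335,0.6,-0.03,0.02,0],[0.335,0.6,-0.03,0.02,0]]'; python3 st.py
```

```text
time_s: 6.82
tool_pos: [0.4595, 0.0468, -0.0052]
orientation: [[0.903, -0.43, 0.015], [-0.43, -0.903, 0.0], [0.014, -0.007, -1.0]]
wrist_force: [-9.5, 7.7, 15.7]
finger_gap: 0.665
t 6.82 stage mm [-118.  -37.] z -5.2 yaw -25.47 tilt [ 1.520e-02  2.000e-04 -9.999e-01] F [-9.5  7.7 15.7] gap 58.5
```

```bash
python3 -m creep '[[0.335,0.6,-0.06,-0.12,0],[0.335,0.6,-0.05,-0.02,0],[0.335,0.6,-0.05,-0.02,0]]'; python3 st.py
```

```text
time_s: 7.07
tool_pos: [0.4634, 0.0436, -0.0052]
orientation: [[0.901, -0.433, -0.007], [-0.433, -0.901, 0.005], [-0.009, -0.002, -1.0]]
wrist_force: [-9.5, 6.2, 15.0]
finger_gap: 0.662
t 7.07 stage mm [-113.1  -38.3] z -5.2 yaw -25.66 tilt [-0.0074  0.0053 -1.    ] F [-9.5  6.2 15. ] gap 58.3
```

```bash
python3 -m creep '[[0.335,0.3,-0.1,-0.15,0],[0.335,0.3,-0.05,-0.05,0]]'; python3 st.py;python3 -m creep '[[0.335,0.8,-0.05,-0.03,0]]'; python3 st.py
```

```text
time_s: 7.23
tool_pos: [0.4631, 0.0435, -0.0042]
orientation: [[0.901, -0.434, -0.019], [-0.434, -0.901, 0.007], [-0.02, 0.002, -1.0]]
wrist_force: [-4.1, 2.7, 7.3]
finger_gap: 0.664
t 7.23 stage mm [-113.3  -38.4] z -4.2 yaw -25.73 tilt [-0.0187  0.0073 -0.9998] F [-4.1  2.7  7.3] gap 58.4
time_s: 7.32
tool_pos: [0.4659, 0.0416, -0.0046]
orientation: [[0.9, -0.434, -0.026], [-0.434, -0.901, 0.009], [-0.027, 0.003, -1.0]]
wrist_force: [-6.7, 2.3, 7.7]
finger_gap: 0.664
t 7.32 stage mm [-110.  -39.] z -4.6 yaw -25.76 tilt [-0.0262  0.0088 -0.9996] F [-6.7  2.3  7.7] gap 58.4
```

```bash
python3 -m creep '[[0.335,1.5,-0.15,-0.03,0.3]]'; python3 st.py; python3 -m creep '[[0.335,1.5,-0.15,-0.05,0.3]]'; python3 st.py
```

```text
time_s: 7.4
tool_pos: [0.4738, 0.0377, -0.0053]
orientation: [[0.898, -0.439, -0.036], [-0.439, -0.898, 0.011], [-0.037, 0.006, -0.999]]
wrist_force: [-11.8, 4.5, 15.2]
finger_gap: 0.662
t 7.4 stage mm [-101.2  -39.1] z -5.3 yaw -26.08 tilt [-0.0363  0.0105 -0.9993] F [-11.8   4.5  15.2] gap 58.2
time_s: 7.48
tool_pos: [0.4795, 0.0343, -0.0059]
orientation: [[0.894, -0.445, -0.051], [-0.445, -0.895, 0.014], [-0.052, 0.011, -0.999]]
wrist_force: [-21.1, 11.4, 29.2]
finger_gap: 0.66
t 7.48 stage mm [-94.6 -39.7] z -5.9 yaw -26.48 tilt [-0.0513  0.0137 -0.9986] F [-21.1  11.4  29.2] gap 58.1
```

```bash
python3 -m creep '[[0.335,0.0,-0.15,-0.2,-1]]'; python3 st.py; python3 -m creep '[[0.335,1.5,-0.2,-0.15,-0.5]]'; python3 st.py
```

```text
time_s: 7.57
tool_pos: [0.4791, 0.0352, -0.0041]
orientation: [[0.901, -0.43, -0.055], [-0.43, -0.903, 0.014], [-0.056, 0.011, -0.998]]
wrist_force: [3.2, -3.9, 6.1]
finger_gap: 0.665
t 7.57 stage mm [-95.4 -39.1] z -4.1 yaw -25.52 tilt [-0.0552  0.0137 -0.9984] F [ 3.2 -3.9  6.1] gap 58.5
time_s: 7.65
tool_pos: [0.4875, 0.0318, -0.0039]
orientation: [[0.905, -0.422, -0.064], [-0.421, -0.907, 0.015], [-0.065, 0.013, -0.998]]
wrist_force: [-6.1, 2.2, 5.5]
finger_gap: 0.668
t 7.65 stage mm [-86.3 -38.6] z -3.9 yaw -24.98 tilt [-0.0643  0.0151 -0.9978] F [-6.1  2.2  5.5] gap 58.8
```

```bash
python3 -m creep '[[0.335,1.5,-0.15,-0.11,0.3]]'; python3 st.py; python3 -m creep '[[0.335,1.5,-0.15,-0.13,0]]'; python3 st.py
```

```text
time_s: 7.73
tool_pos: [0.4986, 0.0275, -0.004]
orientation: [[0.902, -0.426, -0.07], [-0.426, -0.905, 0.016], [-0.07, 0.015, -0.997]]
wrist_force: [-5.6, 2.8, 8.1]
finger_gap: 0.666
t 7.73 stage mm [-74.4 -37.7] z -4.0 yaw -25.27 tilt [-0.0703  0.0162 -0.9974] F [-5.6  2.8  8.1] gap 58.6
time_s: 7.82
tool_pos: [0.5087, 0.0233, -0.0042]
orientation: [[0.901, -0.426, -0.078], [-0.426, -0.905, 0.018], [-0.078, 0.017, -0.997]]
wrist_force: [-6.9, 1.3, 8.8]
finger_gap: 0.666
t 7.82 stage mm [-63.5 -37.2] z -4.2 yaw -25.3 tilt [-0.0781  0.0177 -0.9968] F [-6.9  1.3  8.8] gap 58.6
```

Working well. A quick look before the last ~18 mm.

```bash
python3 - <<'E'
from st import *
st()
s=snapshot("side"); c=s["image"][120:230,310:460]; cv2.imwrite("pics/side5.png",cv2.resize(c,None,fx=5,fy=5,interpolation=cv2.INTER_CUBIC))
s=snapshot("wrist"); c=s["image"][0:300,150:500]; cv2.imwrite("pics/wrist5.png",cv2.resize(c,None,fx=2,fy=2,interpolation=cv2.INTER_CUBIC))
E
```

```text
t 7.82 stage mm [-63.5 -37.2] z -4.2 yaw -25.3 tilt [-0.0781  0.0177 -0.9968] F [-6.9  1.3  8.8] gap 58.6
```

View pics/side5.png

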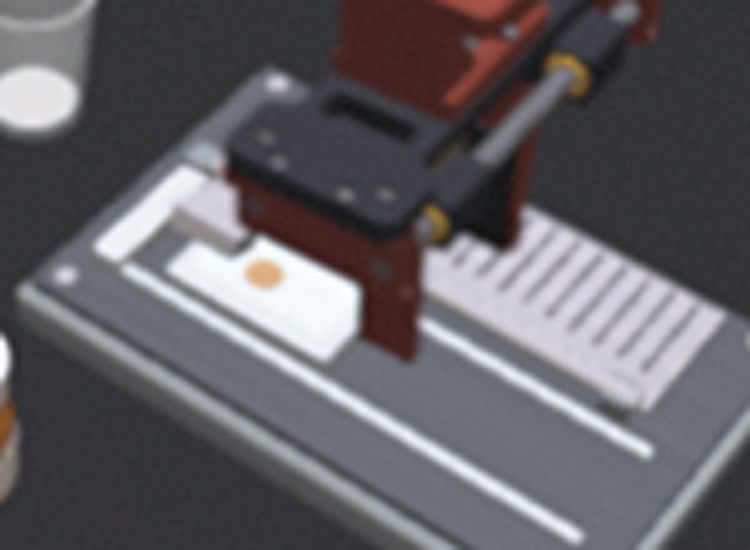

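View pics/wrist5.png

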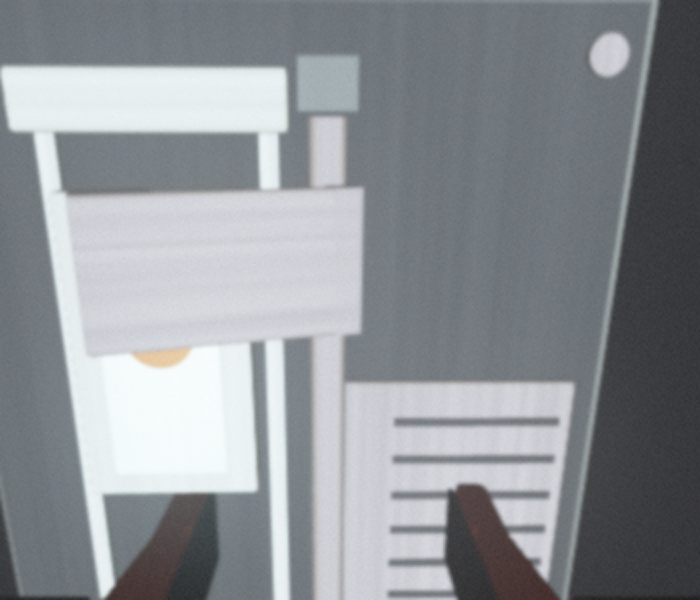

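```bash
cat >> st.py <<'E'
def castplane(s,uv,y):
    out=[]
    for (u,v) in uv:
        a=cast(s,[[u,v]],0.0)[0]; c=np.array(s["world_from_camera"])[:3,3]
        ya=((a[:2]-o)@R)[1]*1000; yc=((c[:2]-o)@R)[1]*1000
        t=(y-ya)/(yc-ya); P=a+t*(c-a); q=(P[:2]-o)@R*1000
        out.append([round(q[0],1),round(q[1],1),round(P[2]*1000,1)])
    return out
E
python3 - <<'E'
from st import *
s=snapshot("side")
f=lambda L:[(310+a/5,120+b/5) for a,b in L]
print("finger y=6: tipL,tipR,wideFrontBottom,joint, bodycornerfront",castplane(s,f([(365,343),(412,360),(240,242),(365,295),(228,160)]),6))
print("jaw y=16: lowerfar,upperfar,upper near,lower near",castplane(s,f([(172,222),(172,205),(245,240),(245,252)]),16))
c=s["image"][140:200,330:410]; cv2.imwrite("pics/side6.png",cv2.resize(c,None,fx=10,fy=10,interpolation=cv2.INTER_CUBIC))
E
```

```text
finger y=6: tipL,tipR,wideFrontBottom,joint, bodycornerfront [[np.float64(-60.2), np.float64(6.0), np.float64(38.1)], [np.float64(-79.3), np.float64(6.0), np.float64(43.1)], [np.float64(-4.1), np.float64(6.0), np.float64(52.5)], [np.float64(-57.2), np.float64(6.0), np.float64(61.5)], [np.float64(3.9), np.float64(6.0), np.float64(89.0)]]
jaw y=16: lowerfar,upperfar,upper near,lower near [[np.float64(19.2), np.float64(16.0), np.float64(55.5)], [np.float64(19.6), np.float64(16.0), np.float64(64.1)], [np.float64(-12.4), np.float64(16.0), np.float64(67.4)], [np.float64(-12.9), np.float64(16.0), np.float64(61.6)]]
```

View pics/side6.png

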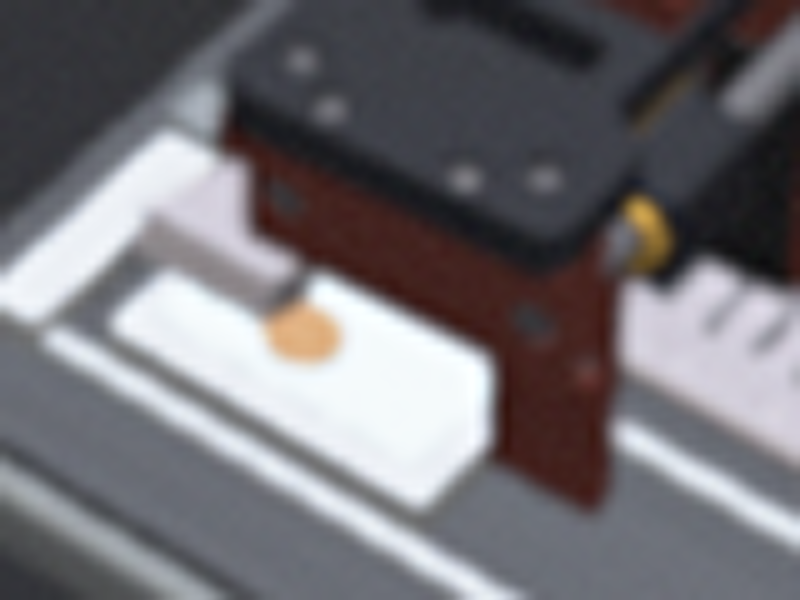

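```bash
python3 - <<'E'
from st import *
s=snapshot("side"); f=lambda L:[(330+a/10,140+b/10) for a,b in L]
p=lambda n,L,y: print(n,np.array(castplane(s,f(L),y)).tolist())
p("holder rear-left bottom/front-left top",[(423,512),(115,325)],20)
p("finger",[(600,512),(495,460),(492,350),(250,235),(245,165),(605,250)],-1)
p("jaw",[(145,245),(145,210),(290,305),(300,265)],16)
p("rail end", [(500,595)],21.5)
b,_=st()
w=snapshot("wrist"); g=lambda L:[(150+a/2,b/2) for a,b in L]
print("wrist holder rear corners z37",((cast(w,g([(103,492),(257,490)]),.037)[:,:2]-o)@R*1000).round(1).tolist())
print("stop corners z35",((cast(w,g([(10,130),(287,130),(2,70),(286,68)]),.035)[:,:2]-o)@R*1000).round(1).tolist())
for z in(.05,.055,.06,.065): print("jaw near top edge",z,((cast(w,g([(87,355),(360,333)]),z)[:,:2]-o)@R*1000).round(1).tolist())
E
```

```text
holder rear-left bottom/front-left top [[-47.3, 20.0, 34.1], [21.8, 20.0, 35.4]]
finger [[-71.1, -1.0, 32.7], [-48.8, -1.0, 30.5], [-44.9, -1.0, 57.3], [7.7, -1.0, 51.7], [10.0, -1.0, 68.3], [-63.3, -1.0, 95.3]]
jaw [[19.0, 16.0, 55.4], [19.4, 16.0, 64.2], [-12.9, 16.0, 61.3], [-14.2, 16.0, 72.5]]
rail end [[-65.7, 21.5, 26.5]]
t 8.02 stage mm [-59.3 -36.4] z -3.9 yaw -25.27 tilt [-0.0708  0.016  -0.9974] F [-0.6 -0.5  6.4] gap 59.0
wrist holder rear corners z37 [[-45.4, 18.7], [-45.1, -18.6]]
stop corners z35 [[36.4, 28.4], [36.5, -27.7], [47.4, 28.1], [47.9, -27.7]]
jaw near top edge 0.05 [[-6.6, 13.7], [-2.1, -42.3]]
jaw near top edge 0.055 [[-5.0, 12.0], [-0.7, -42.0]]
jaw near top edge 0.06 [[-3.5, 10.3], [0.7, -41.7]]
jaw near top edge 0.065 [[-1.9, 8.6], [2.0, -41.4]]
```

```bash
python3 -m creep '[[0.335,0.9,0,-0.08,0]]'; python3 st.py; python3 -m creep '[[0.335,0.8,0,-0.07,0]]'; python3 st.py
```

```text
time_s: 8.15
tool_pos: [0.5169, 0.0195, -0.004]
orientation: [[0.901, -0.426, -0.077], [-0.426, -0.905, 0.017], [-0.077, 0.017, -0.997]]
wrist_force: [-8.0, 2.3, 8.5]
finger_gap: 0.665
t 8.15 stage mm [-54.5 -37.1] z -4.0 yaw -25.29 tilt [-0.077   0.0174 -0.9969] F [-8.   2.3  8.5] gap 58.6
time_s: 8.23
tool_pos: [0.5211, 0.017, -0.0041]
orientation: [[0.901, -0.426, -0.083], [-0.426, -0.904, 0.019], [-0.083, 0.018, -0.996]]
wrist_force: [-6.0, 3.4, 7.8]
finger_gap: 0.666
t 8.23 stage mm [-49.7 -37.6] z -4.1 yaw -25.31 tilt [-0.0827  0.019  -0.9964] F [-6.   3.4  7.8] gap 58.6
```

```bash
python3 -m creep '[[0.335,0.7,0,-0.07,0]]'; python3 st.py; python3 -m creep '[[0.335,0.7,0,-0.07,0]]'; python3 st.py
```

```text
time_s: 8.32
tool_pos: [0.5219, 0.0163, -0.0042]
orientation: [[0.9, -0.427, -0.093], [-0.426, -0.904, 0.023], [-0.094, 0.019, -0.995]]
wrist_force: [-14.6, 13.1, 20.9]
finger_gap: 0.664
t 8.32 stage mm [-48.6 -37.9] z -4.2 yaw -25.37 tilt [-0.0929  0.0229 -0.9954] F [-14.6  13.1  20.9] gap 58.5
time_s: 8.4
tool_pos: [0.5214, 0.0165, -0.0042]
orientation: [[0.898, -0.427, -0.105], [-0.427, -0.904, 0.028], [-0.107, 0.02, -0.994]]
wrist_force: [-13.4, 12.5, 23.4]
finger_gap: 0.666
t 8.4 stage mm [-49.1 -38. ] z -4.2 yaw -25.41 tilt [-0.1052  0.028  -0.9941] F [-13.4  12.5  23.4] gap 58.6
```

```bash
python3 - <<'E'
from st import *
w=snapshot("wrist"); c=w["image"][0:300,150:500]; cv2.imwrite("pics/wrist7.png",cv2.resize(c,None,fx=2,fy=2,interpolation=cv2.INTER_CUBIC))
s=snapshot("side"); c=s["image"][130:200,330:410]; cv2.imwrite("pics/side7.png",cv2.resize(c,None,fx=8,fy=8,interpolation=cv2.INTER_CUBIC))
st()
E
```

```text
t 8.5 stage mm [-49.2 -37.9] z -4.1 yaw -25.4 tilt [-0.1054  0.028  -0.994 ] F [-12.8  10.7  19.1] gap 58.5
```

View pics/wrist7.png

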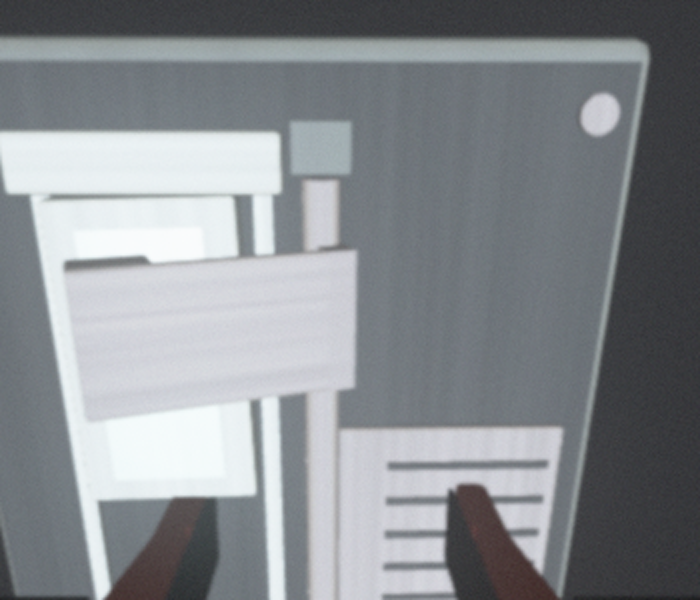

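View pics/side7.png

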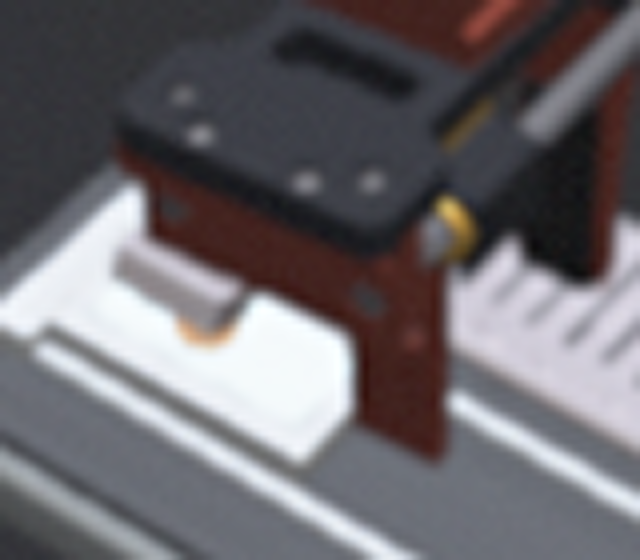

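```bash
python3 - <<'E'
from st import *
w=snapshot("wrist"); im=w["image"]
c=im[85:110,160:285]; cv2.imwrite("pics/w8.png",cv2.resize(c,None,fx=6,fy=6,interpolation=cv2.INTER_CUBIC))
c=im[235:260,190:290]; cv2.imwrite("pics/w9.png",cv2.resize(c,None,fx=6,fy=6,interpolation=cv2.INTER_CUBIC))
f=lambda L:(cast(w,L,[.035,.035,.037,.037,.037,.037])[:,:2]-o)@R*1000
print(f([(155,96.5),(287,96),(173,99),(268,98),(200,249),(277,247.5)]).round(1).tolist())
for x in (175,195,215,235,255,265): print(x,im[90:106,x].mean(1).astype(int).tolist())
E
```

```text
[[36.1, 27.4], [36.2, -26.4], [35.4, 19.5], [35.7, -18.8], [-34.8, 17.9], [-34.4, -19.3]]
175 [238, 237, 236, 236, 234, 229, 211, 174, 153, 165, 200, 228, 234, 236, 237, 236]
195 [238, 238, 237, 238, 235, 229, 211, 166, 150, 183, 223, 235, 239, 238, 238, 238]
215 [238, 239, 238, 236, 235, 228, 215, 172, 168, 207, 230, 237, 239, 241, 239, 241]
235 [239, 238, 238, 237, 235, 232, 214, 176, 182, 222, 234, 236, 237, 237, 239, 237]
255 [237, 238, 237, 237, 234, 230, 215, 191, 209, 230, 237, 239, 239, 240, 240, 239]
265 [238, 237, 237, 237, 235, 230, 215, 189, 203, 223, 231, 232, 232, 233, 235, 235]
```

View pics/w8.png

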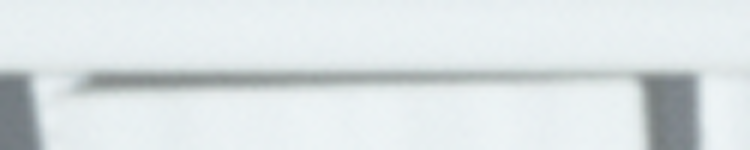

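The holder is against the stop at its right corner. In the wrist crop there's still a thin wedge of about 1 mm at the left, because I pushed right of centre. I'll back off slightly with the clip still pressed, shift the pushing finger left and push it square.

```bash
python3 -m creep '[[0.335,-0.4,0,-0.02,0]]'; python3 st.py; python3 -m creep '[[0.2,0,-0.4,0,-0.2],[0.2,0,-0.4,0,0]]'; python3 st.py
```

```text
time_s: 8.63
tool_pos: [0.5182, 0.0186, -0.0031]
orientation: [[0.899, -0.426, -0.104], [-0.426, -0.904, 0.028], [-0.106, 0.019, -0.994]]
wrist_force: [4.8, -2.6, 5.5]
finger_gap: 0.666
t 8.63 stage mm [-52.9 -37.4] z -3.1 yaw -25.36 tilt [-0.104   0.0279 -0.9942] F [ 4.8 -2.6  5.5] gap 58.6
time_s: 8.8
tool_pos: [0.5196, 0.025, -0.0029]
orientation: [[0.9, -0.422, -0.106], [-0.422, -0.906, 0.026], [-0.107, 0.022, -0.994]]
wrist_force: [-0.7, -4.5, 6.3]
finger_gap: 0.778
t 8.8 stage mm [-54.4 -31. ] z -2.9 yaw -25.09 tilt [-0.1065  0.0259 -0.994 ] F [-0.7 -4.5  6.3] gap 68.4
```

```bash
python3 -m creep '[[0.2,0.7,0,0,0]]'; python3 st.py; python3 -m creep '[[0.2,0.7,0,-0.05,0]]'; python3 st.py
```

```text
time_s: 8.88
tool_pos: [0.5232, 0.0233, -0.0036]
orientation: [[0.9, -0.422, -0.11], [-0.421, -0.906, 0.027], [-0.112, 0.022, -0.994]]
wrist_force: [-4.7, 3.5, 7.3]
finger_gap: 0.793
t 8.88 stage mm [-50.4 -31. ] z -3.6 yaw -25.09 tilt [-0.1105  0.0269 -0.9935] F [-4.7  3.5  7.3] gap 69.8
time_s: 8.97
tool_pos: [0.5238, 0.0228, -0.0038]
orientation: [[0.899, -0.422, -0.121], [-0.421, -0.907, 0.031], [-0.123, 0.023, -0.992]]
wrist_force: [-16.8, 12.6, 22.7]
finger_gap: 0.8
t 8.97 stage mm [-49.7 -31.2] z -3.8 yaw -25.1 tilt [-0.1209  0.0307 -0.9922] F [-16.8  12.6  22.7] gap 70.4
```

```bash
python3 -m creep '[[0.2,0.7,0,-0.07,0]]'; python3 - <<'E'
from st import *
st()
w=snapshot("wrist"); im=w["image"]
c=im[75:265,150:290]; cv2.imwrite("pics/w10.png",cv2.resize(c,None,fx=3,fy=3,interpolation=cv2.INTER_CUBIC))
c=im[80:115,160:285]; cv2.imwrite("pics/w11.png",cv2.resize(c,None,fx=6,fy=6,interpolation=cv2.INTER_CUBIC))
E
```

```text
time_s: 9.05
tool_pos: [0.5233, 0.023, -0.0037]
orientation: [[0.897, -0.421, -0.133], [-0.42, -0.907, 0.036], [-0.136, 0.024, -0.99]]
wrist_force: [-14.7, 11.0, 22.3]
finger_gap: 0.801
t 9.05 stage mm [-50.2 -31.2] z -3.7 yaw -25.1 tilt [-0.1331  0.0355 -0.9905] F [-14.7  11.   22.3] gap 70.5
```

View pics/w10.png

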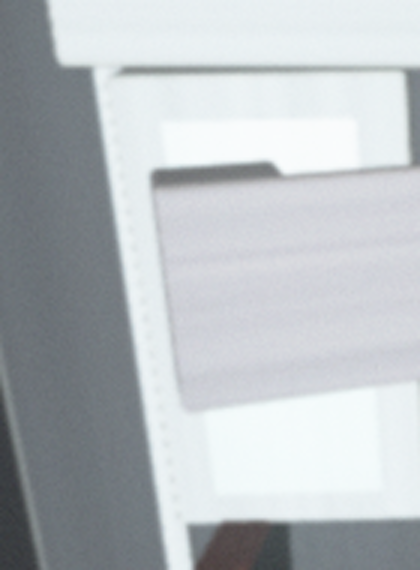

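View pics/w11.png

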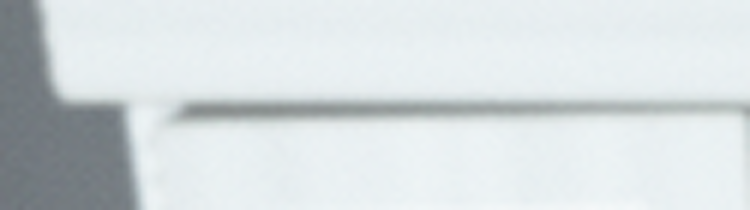

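```bash
python3 - <<'E'
from st import *
w=snapshot("wrist"); im=w["image"]; g=im.mean(2)
# dark line fit: upper crossing (stop edge) & lower crossing (holder edge) by column
U=[];L=[];X=[]
for x in range(195,282,6):
    col=g[85:110,x]; k=col.argmin(); m=col[k]
    def cr(idx,hi):
        for a,b in zip(idx[:-1],idx[1:]):
            if col[b]>=(m+hi)/2: return a+(b-a)*((m+hi)/2-col[a])/(col[b]-col[a])
    u=cr(list(range(k,-1,-1)),235); l=cr(list(range(k,len(col))),235)
    X.append(x);U.append(85+u);L.append(85+l)
S=(cast(w,np.c_[X,U],.035)[:,:2]-o)@R*1000; H=(cast(w,np.c_[X,L],.037)[:,:2]-o)@R*1000
for a,b in zip(S,H): print(a.round(2),b.round(2))
print(np.degrees(np.polyfit(S[:,1],S[:,0],1)[0]),np.degrees(np.polyfit(H[:,1],H[:,0],1)[0]))
T=(cast(w,np.array([(212,249),(285,247.5)]),.037)[:,:2]-o)@R*1000; print("rear",T)
st()
E
```

```text
[36.16 17.86] [35.23 17.43]
[36.17 15.47] [35.25 15.05]
[36.18 13.07] [35.29 12.68]
[36.2  10.67] [35.34 10.3 ]
[36.18  8.27] [35.37  7.91]
[36.2   5.86] [35.43  5.53]
[36.2   3.46] [35.44  3.15]
[36.21  1.05] [35.48  0.76]
[36.21 -1.36] [35.46 -1.62]
[36.22 -3.77] [35.49 -4.01]
[36.24 -6.19] [35.56 -6.4 ]
[36.27 -8.61] [35.63 -8.8 ]
[ 36.27 -11.03] [ 35.63 -11.19]
[ 36.3  -13.45] [ 35.66 -13.59]
[ 36.31 -15.87] [ 35.66 -15.98]
-0.22279772223092417 -0.7699001857576712
rear [[-34.93612389  19.08363783]
 [-34.45152139 -16.18317226]]
t 9.15 stage mm [-50.3 -31.3] z -3.7 yaw -25.11 tilt [-0.1335  0.0356 -0.9904] F [-12.2   9.6  20.8] gap 70.1
```

```bash
python3 -m creep '[[0.2,-0.5,0,0.03,0],[0.2,-0.4,0,0.03,0]]'; python3 st.py
```

```text
time_s: 9.32
tool_pos: [0.5171, 0.027, -0.0021]
orientation: [[0.898, -0.42, -0.129], [-0.419, -0.907, 0.035], [-0.132, 0.023, -0.991]]
wrist_force: [2.5, -3.2, 5.4]
finger_gap: 0.802
t 9.32 stage mm [-57.4 -30.3] z -2.1 yaw -25.01 tilt [-0.1295  0.0349 -0.991 ] F [ 2.5 -3.2  5.4] gap 70.6
```

```bash
python3 -m creep '[[0.2,-0.1,0,-0.3,0],[0.2,-0.1,0,-0.3,0],[0.2,-0.1,0,-0.3,0],[0.2,-0.1,0,-0.3,0],[0.2,-0.1,0,-0.3,0]]'; python3 st.py; python3 -m creep '[[0.2,-0.2,0,-0.5,0],[0.2,-0.2,0,-0.5,0],[0.2,-0.2,0,-0.7,0],[0.2,-0.2,0,-1,0],[0.2,-0.2,0,-1,0]]'; python3 st.py
```

```text
time_s: 9.73
tool_pos: [0.5138, 0.0291, 0.0136]
orientation: [[0.898, -0.42, -0.131], [-0.419, -0.907, 0.035], [-0.134, 0.023, -0.991]]
wrist_force: [0.0, 0.1, -0.4]
finger_gap: 0.797
t 9.73 stage mm [-61.4 -29.8] z 13.6 yaw -25.02 tilt [-0.1308  0.0355 -0.9908] F [ 0.   0.1 -0.4] gap 70.2
time_s: 10.15
tool_pos: [0.5067, 0.0325, 0.0532]
orientation: [[0.897, -0.42, -0.136], [-0.42, -0.907, 0.036], [-0.139, 0.024, -0.99]]
wrist_force: [0.3, -1.5, -0.7]
finger_gap: 0.804
t 10.15 stage mm [-69.2 -29.8] z 53.2 yaw -25.07 tilt [-0.1362  0.0364 -0.99  ] F [ 0.3 -1.5 -0.7] gap 70.7
```

```bash
python3 -m creep '[[0.2,-0.5,0,-2,0],[0.2,-1,0,-2,0],[0.2,-1,0,-2,0],[0.2,-1,0,-2,0],[0.2,0,0,0,0],[0.2,0,0,0,0]]'; python3 - <<'E'
from st import *
st()
s=snapshot("side"); c=s["image"][120:250,310:480]; cv2.imwrite("pics/side12.png",cv2.resize(c,None,fx=4.5,fy=4.5,interpolation=cv2.INTER_CUBIC))
w=snapshot("wrist"); cv2.imwrite("pics/wrist12.png",w["image"])
t=snapshot("top"); cv2.imwrite("pics/top12.png",t["image"])
E
```

```text
time_s: 10.65
tool_pos: [0.487, 0.0448, 0.148]
orientation: [[0.898, -0.421, -0.129], [-0.42, -0.907, 0.036], [-0.132, 0.022, -0.991]]
wrist_force: [0.1, 0.3, -0.2]
finger_gap: 0.797
t 10.65 stage mm [-92.3 -27. ] z 148.0 yaw -25.05 tilt [-0.1294  0.036  -0.9909] F [ 0.1  0.3 -0.2] gap 70.2
```

View pics/side12.png

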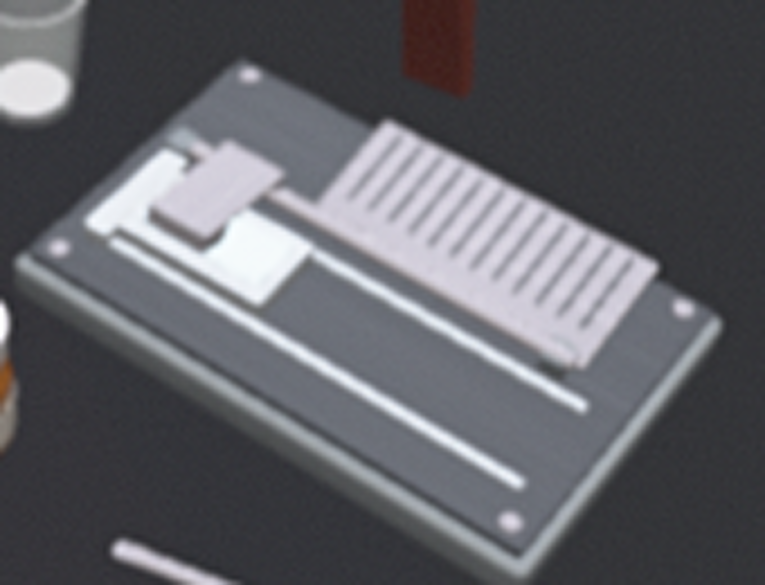

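View pics/wrist12.png

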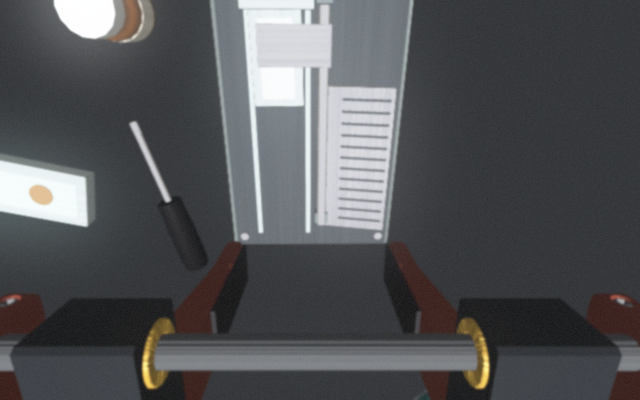

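View pics/top12.png

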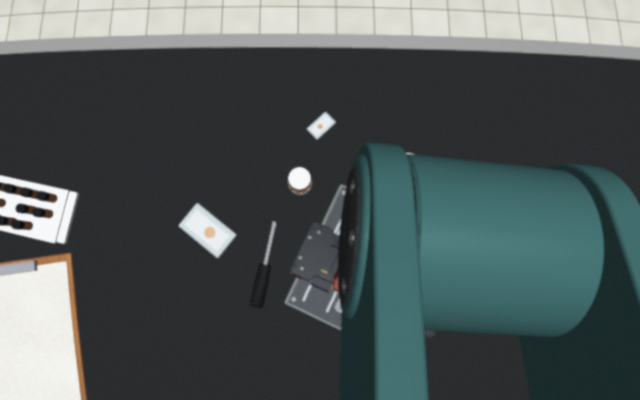

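```bash
python3 - <<'E'
from st import *
w=snapshot("wrist"); s=snapshot("side")
c=w["image"][0:130,200:420]; cv2.imwrite("pics/w13.png",cv2.resize(c,None,fx=3.6,fy=3.6,interpolation=cv2.INTER_CUBIC))
print("rear,stop",((cast(w,[(256,105.5),(303,105.5),(241,9),(313,9)],[.037,.037,.035,.035])[:,:2]-o)@R*1000).round(1).tolist())
f=lambda L:[(310+a/4.5,120+b/4.5) for a,b in L]
print("side rear",((cast(s,f([(262,303),(312,245)]),[.033,.037])[:,:2]-o)@R*1000).round(1).tolist())
for z in (.035,.04,.045): print("bar outer edge",z,((cast(s,f([(388,120),(660,267)]),z)[:,:2]-o)@R*1000).round(1).tolist(),((cast(w,[(394,88),(381,229)],z)[:,:2]-o)@R*1000).round(1).tolist())
E
```

```text
rear,stop [[-35.1, 18.3], [-35.0, -20.3], [34.4, 25.0], [34.8, -28.3]]
side rear [[-35.9, 16.4], [-35.4, -18.8]]
bar outer edge 0.035 [[-18.6, -101.5], [-150.5, -100.0]] [[-21.3, -94.7], [-153.1, -95.3]]
bar outer edge 0.04 [[-21.0, -96.7], [-151.7, -95.2]] [[-20.6, -93.5], [-150.3, -94.1]]
bar outer edge 0.045 [[-23.3, -92.0], [-153.0, -90.5]] [[-20.0, -92.3], [-147.4, -92.9]]
```

View pics/w13.png

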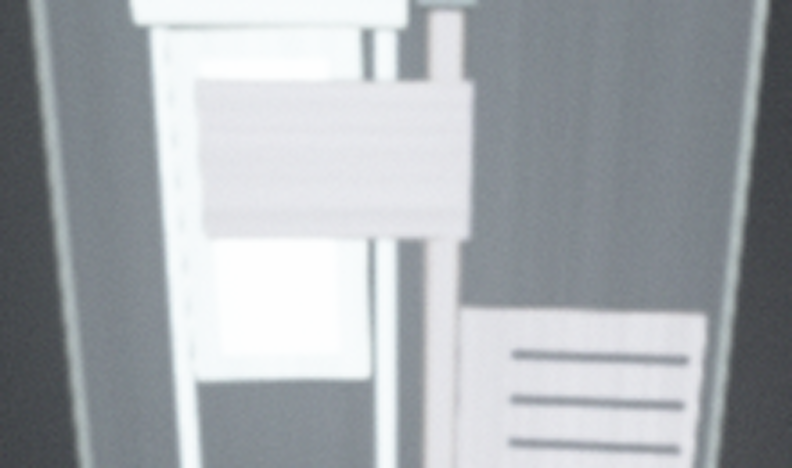

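```bash
python3 -c "
from plant import *
print(hand_in())"
```

```text
the job is handed in; nothing more can be done
None
```

The slide holder is home against the end stop with the clip's jaw down on it, and I've handed the job in. It took about 11 s of robot time. I pressed the thumb bar with the right finger, pushed the holder with the left, backed off about 7 mm with the clip still open, then lifted clear.

**Last checks**
- **Holder position:** the wrist view puts its rear edge at stage x about -35 mm and the stop face at about +34.6 mm, which fits the 70 mm holder. The side view puts the rear edge at about -35.5 mm.
- **Hand and clip:** the hand is about 150 mm up with no wrist force. The clip looks sprung down with the jaw over the holder. I estimated its bar at 40–45 mm high but did not measure the 0.14 rad angle directly.
- **Bystanders:** nothing came near the jar, beaker or screwdriver. The jar and screwdriver look unmoved in the top view. The arm hid most of the beaker there, and the side crop shows only its base.

**What disagreed or went less well**
- **Fingertip position:** the visible fingertips end about 38 mm short of the reported TCP. I went by the images and contact force instead.
- **Bar pressed to its limit:** one downward step briefly took the wrist force to 50 N through the fingertip. I backed off straight away.
- **Hand tilt:** the hand leaned about 8° back while dragging along the bar.
- **Holder not quite square:** I pushed a second time to square it, but about 0.5° of yaw remains, so its left front corner is roughly 0.3 mm off the stop.

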